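Dock the micro-tube rack in the rack reader

ROBOT

A 7-joint arm with a two-finger parallel gripper is mounted at the origin on a cart in front of the work surface, level with it; the furniture and walls round the work are solid. World frame = base frame: x ahead of the robot, y to its left, z up, the work surface at z = 0. Lengths are in m, angles in rad, forces in N, time in s.
With the tool pointing down it reaches from about 0.4 to 0.9 m from the base axis. Payload 5.5 kg.
Tool frame: the origin (TCP) lies midway between the tips of the shut fingers; the grasp point (between the pads) lies r.grasp_offset behind it (r.grasp_offset is the distance from the TCP to the grasp point, in m); z points along the fingers, y is the line along which they close (so a half turn about z gives the same grasp; the last joint's range is limited). The gripper opens to 92 mm and grips with 3 to 60 N. Pads are 19 mm wide; open, the fingers measure 130 mm over their backs; the gripper's body (75 mm by 190 mm) begins 47 mm behind the grasp point.
Start: joints at [-0.91, 0.501, -0.427, 1.55, 0.221, 1.138, -0.21], TCP at [0.252, 0.599, 0.227] pointing down, gripper open.
Joint ranges: [-2.88, 2.88], [-0.31, 2.03], [-1.54, 1.56], [0.2, 2.42], [-1.41, 4.55], [0.19, 2.02], [-2.57, 2.57]. Speed limits (rad/s): [2.57, 2.57, 3.14, 3.14, 3.14, 3.14, 3.14].

INTERFACE

Orientations are given as a rotation vector (axis times angle).
In Python, from plant import r gives the robot as it stands. The module is installed in compiled form; this text tells all that it offers.
- The arm moves only by the tool arm_command, never from a script. Its argument "targets" is a list of rows, each an object of numbers: "x", "y", "z": the shift along the tool's x, y, z in m; "rx", "ry", "rz": the turn, a rotation vector about the tool's x, y, z in degrees; "claw": the gripper's target within -1 to 1 (fully open at 1, half-way at 0, shut at -1). A call has 1 to 10 rows; each row is the pose to reach, as a shift and turn from the pose commanded when the call began, along the tool's axes at that moment; what a row does not reach only later rows make up. A row lasts 1/12 s, in which the tool goes at most 41.7 mm and 7.16 degrees, less where a joint would pass 70% of its speed; a pose out of reach is approached as far as the arm can. A call with a gripper value outside its range is refused whole. The fingers move at their own pace and stop on an object; "force" is the grip in N (left out, the last holds). Time passes only in rows, so rows that repeat a pose let the fingers close. It gives the time, the measured TCP pose, the force, the opening and the grip force at its end, in the units of the state.
- r.get_obs(): the state, without advancing time (a new reading comes with each control period).
- r.get_image(name): name is "scene" or "top"; returns a dict with "pixels" (384x512x3 uint8, blue, green, red), "z_map" (384x512 float32, m along the optical axis (not along the pixel's ray), 0 where there is no reading), "fx", "fy", "cx", "cy" (pixels), "D" ([k1, k2, p1, p2, k3] as OpenCV has them; the pictures are not rectified), "origin" and "attitude" of the camera in the world. Camera axes: x right, y up, looking along -z (the intrinsics and any distortion apply to the point x, -y, -z); pixel columns grow to the right and rows downward; lengths in m; the calibration is good to about 2 mm. A picture is of the moment at which its call begins.
- r.finish_job(): hands the job in; it is judged then, once.
Trained networks look in the newest picture that a camera, given by its name, has taken for a name from the list of things; names that differ only in an ending like _2 or _b are one class to them, and where a whole thing is asked for, a point or a joint stands for the part that bears it (a point fixed in the world has none). Each returns a list of dicts, best first, with "score" (0 to 1); they miss things now and then, are a little off and sometimes report something else, mostly with a low value. They report only what shows in the picture. A call takes as long as a camera call.
- r.trace(camera, thing): "region" (384x512 bool, what is visible of it) and "xy" ([column, row] in pixels, amid what is visible of it).
- r.spot_point(camera, thing): "xy" ([column, row] in pixels: a listed point, or the origin of a listed thing).
The state is a dict: "clock": time; "joint_pos": joint angles; "joint_velocities": joint speeds; "tau": joint torques, N m; "tcp_pos": TCP position; "ee_rot": TCP orientation; "wrist_force": force on the tool from outside, world axes, zero at the start; "torque": the same for the moment, N m; "finger_gap": opening from 0.0 (shut) to 1.0 (fully open); "grip_force": force on a finger pad.
Only numpy, scipy, OpenCV 4.12 (cv2) and the standard library are available. Lean on these libraries where they do the work, as an engineer would, in place of code of your own. Each camera call takes 0.05 s, during which the arm holds its last target. There are 200 camera calls.

TASK

Load the red micro-tube rack into the white rack reader's dock: set it on the bench in the open mouth of the dock with a long side facing in, then slide it in between the converging guides until it is home and both orange catches have snapped out behind it. Push gently (about 6 N is enough, and the dock must never be pressed with more than 15 N) and do not disturb the flask, the dish or the bottle.

Things in the scene. Friction and masses are not known exactly. Their poses are not given: they have to be found in the camera images.
- rack: The red micro-tube rack: a block 192 mm long (its x), 64 mm wide (its y), 34 mm high, with clear tubes standing out to 59 mm; 0.13 to 0.25 kg. Origin at the centre of its underside. Its base slides easily; either long side may go in first. Grip it across its width near mid-length, on the band 20 to 34 mm above its underside; push it there too.
- rack_centre (a point): The centre of the red rack, 25 mm above its underside: the middle of the grip.
- dock: The fixed dock of the white rack reader, on the bench. Its +x is the way in, +z up; its open mouth faces its -x, towards the robot. The rack lies along the dock's y and slides on the bench itself. The origin is on the bench, mid-way between the guides. The depth of the end stops differs from day to day: a seated rack's centre lies at dock x = 0 to 36 mm; the setting is not reported, feel for it.
- dock_mouth (a point): The middle of the dock's open mouth, on the bench, at dock x = -115 mm. Here the two aluminium guides, 20 mm high, slippery, stand 246 mm apart; they converge to a parallel pocket 195 mm wide that begins at dock x = -46 mm, all centred on dock y = 0. A rack pushed askew or off its middle can wedge between them: ease off and push on the half that lags. Axes as the dock's.
- dock_back (a point): The foot of the front of the white reader housing (50 x 230 mm, 70 mm high), at dock x = 92 mm. In front of it, set along with the catches, are a grey sprung buffer in the middle (80 mm wide, met 1 mm before the rack is home, about 1.3 N per mm), which presses the released rack back on the catches, and hard black rubber stops at y = -70 and 70 mm, met 3.5 mm past home.
- catch_left (a joint): Orange sprung catch at the dock's +y side, in a black block above the guide, nose 25 to 37 mm above the bench: how far it is pressed outward, in m. 0 = sprung out; 0.003 to 0.006 while the rack's end rubs past; 0 again once the rack is home and held. Both meet the rack some 75 mm short of home: about 4 N to spread, then 2 N to slide on. If one lags, push on that half of the rack.
- catch_right (a joint): The same catch at the dock's -y side.
- flask: A small foil-wrapped flask, 68 mm wide, 78 mm high, loose. Leave it alone. Origin at the centre of its underside.
- dish: A covered petri dish with a brown label, 91 mm across, 17 mm high, loose. Leave it alone. Origin at the centre of its underside.
- bottle: A clear wash bottle, 74 x 97 mm, 224 mm high with its spout, loose. Leave it alone. Origin at the centre of its underside.

How it is judged:
By the outcome, as a careful person would: the job done as asked, in the order asked, and still so for the second after the job is handed in, with the robot touching nothing.
It also fails if it takes over 72 s, if anything falls off the work surface, if the arm or the gripper's body presses on something with over 40 N, if the wrist force passes 120 N, or if a joint passes its speed limit or range.

## Working session

There is one attempt and no reset: what is moved stays moved. The work goes in short steps, Python scripts to look and compute and a tool call to move; the robot and the scene stay as the last step left them, time stands still between calls to the robot, and variables do not carry over. Pictures are saved under pics/ and viewed, at most 10 in all, crops included, and the job is handed in when it is done.

Besides the shell and the picture viewer there is one more tool, called by a JSON object that holds its "api" and its "payload", one argument or row to a line. arm_command: Moves the arm, as the interface text tells. Its arguments: {"type":"object","properties":{"targets":{"type":"array","items":{"type":"object","properties":{"x":{"type":"number"},"y":{"type":"number"},"z":{"type":"number"},"rx":{"type":"number"},"ry":{"type":"number"},"rz":{"type":"number"},"claw":{"type":"number"}}}},"force":{"type":"number"}},"required":["targets"]}

```bash
mkdir -p pics; cat > h.py <<'E'
import numpy as np, cv2
from scipy.spatial.transform import Rotation as R
from plant import r
np.set_printoptions(precision=4,suppress=True)
def rot(a):
    a=np.asarray(a,float)
    if a.shape==(3,3): return a
    return R.from_rotvec(a).as_matrix() if a.size==3 else R.from_quat(a).as_matrix()
def rays(im,px):
    K=np.array([[im['fx'],0,im['cx']],[0,im['fy'],im['cy']],[0,0,1.]])
    u=cv2.undistortPoints(np.asarray(px,float).reshape(-1,1,2),K,np.array(im['D'],float)).reshape(-1,2)
    return np.c_[u[:,0],-u[:,1],-np.ones(len(u))]
def onplane(im,px,z):
    d=rays(im,px)@rot(im['attitude']).T; o=np.asarray(im['origin'])
    return o+d*((z-o[2])/d[:,2])[:,None]
def cloud(im,mask):
    v,u=np.nonzero(mask&(im['z_map']>0))
    return rays(im,np.c_[u,v])*im['z_map'][v,u][:,None]@rot(im['attitude']).T+np.asarray(im['origin'])
E
python3 - <<'E'
from h import *
o=r.get_obs(); print(o['tcp_pos'],o['ee_rot'],o['wrist_force'],o['finger_gap'],r.grasp_offset,o['clock'])
ims=[]
for c in('scene','top'):
    im=r.get_image(c); ims.append(im['pixels']); print(c,im['origin'],im['attitude'],im['fx'],im['D'])
    for t in('rack','dock','flask','dish','bottle'):
        for d in r.trace(c,t)[:1]:
            P=cloud(im,d['region']); print(t,round(d['score'],2),d['xy'],d['region'].sum(),np.median(P,0),np.percentile(P,2,0),np.percentile(P,98,0))
    for t,z in(('rack',0),('rack_centre',.025),('dock',0),('dock_mouth',0),('dock_back',0),('catch_left',.03),('catch_right',.03)):
        for d in r.spot_point(c,t)[:2]: print(' pt',t,round(d['score'],2),d['xy'],onplane(im,[d['xy']],z)[0])
    im.pop('x',0); np.savez(c+'.npz',**im)
    cv2.imwrite(f'pics/{c}0.png',im['pixels'])
E
```

```text
[0.2516 0.5986 0.2257] [-0.6207 -3.0792  0.003 ] [ 0.1893  0.1205 -0.0676] 0.9991938891671482 0.0188 0.0
scene [-0.2765 -0.0573  0.9092] [ 0.5638 -0.6497 -1.5705] 410.5084808541319 [-0.1474  0.      0.      0.      0.    ]
rack 0.62 [280.4, 241.8] 1904 [ 0.3724 -0.1816  0.0325] [ 0.3399 -0.2697  0.0031] [ 0.4189 -0.0897  0.0502]
dock 0.64 [257.4, 153.6] 2679 [ 0.7269 -0.1514  0.0359] [ 0.5419 -0.2657  0.0072] [ 0.7836 -0.0084  0.072 ]
dish 0.75 [377.5, 212.4] 515 [ 0.4659 -0.4881  0.0062] [ 0.4316 -0.5293 -0.    ] [ 0.5116 -0.4511  0.0187]
bottle 0.91 [361.1, 159.0] 1114 [ 0.5979 -0.4565  0.1016] [ 0.5852 -0.4949  0.0072] [ 0.6302 -0.4308  0.18  ]
 pt rack 0.87 [279.3, 248.4] [ 0.3701 -0.1804  0.    ]
 pt rack_centre 0.7 [283.1, 238.4] [ 0.3843 -0.1913  0.025 ]
 pt dock_back 0.62 [255.2, 158.3] [ 0.74   -0.1459  0.    ]Traceback (most recent call last):
  File "<stdin>", line 10, in <module>
ValueError: it knows: bottle, dish, dock, dock_back, dock_mouth, flask, rack, rack_centre
```

```bash
python3 - <<'E'
from h import *
for c in('scene','top'):
    im=r.get_image(c); print(c,im['origin'],im['attitude'],im['fx'],im['D'])
    reg={}
    for t in('rack','dock','flask','dish','bottle'):
        for d in r.trace(c,t)[:1]:
            P=cloud(im,d['region']); reg[t]=P; print(t,round(d['score'],2),d['xy'],d['region'].sum(),np.median(P,0),np.percentile(P,2,0),np.percentile(P,98,0))
    for t,z in(('rack',0),('rack_centre',.025),('dock',0),('dock_mouth',0),('dock_back',0)):
        for d in r.spot_point(c,t)[:2]: print(' pt',t,round(d['score'],2),d['xy'],onplane(im,[d['xy']],z)[0])
    for t in ('rack','dock'):
        if t in reg:
            P=reg[t]; Q=P[(P[:,2]>.028)&(P[:,2]<.04)] if t=='rack' else P[P[:,2]>.06]
            if len(Q)>5: print(t,'rect',len(Q),cv2.minAreaRect(Q[:,:2].astype(np.float32)))
    np.savez(c+'.npz',**im)
    cv2.imwrite(f'pics/{c}0.png',cv2.resize(im['pixels'],(768,576),interpolation=cv2.INTER_CUBIC))
E
```

```text
scene [-0.2765 -0.0573  0.9092] [ 0.5638 -0.6497 -1.5705] 410.5084808541319 [-0.1474  0.      0.      0.      0.    ]
rack 0.74 [376.6, 210.9] 553 [ 0.4682 -0.4892  0.0059] [ 0.4319 -0.5316 -0.0013] [ 0.518  -0.4508  0.0185]
dock 0.71 [255.9, 153.9] 2567 [ 0.7276 -0.1463  0.0362] [ 0.5395 -0.2646  0.0064] [ 0.7831 -0.0044  0.0723]
dish 0.61 [377.0, 210.3] 487 [ 0.4664 -0.4906  0.0061] [ 0.4312 -0.5318  0.0016] [ 0.5074 -0.4539  0.0185]
bottle 0.7 [359.3, 157.6] 1250 [ 0.5994 -0.456   0.1016] [ 0.585  -0.498   0.0001] [ 0.7103 -0.43    0.2168]
 pt rack 0.64 [277.4, 244.5] [ 0.3836 -0.1768  0.    ]
 pt rack_centre 0.64 [279.0, 236.9] [ 0.3903 -0.1809  0.025 ]
 pt dock_back 0.63 [258.0, 158.4] [ 0.7388 -0.1552  0.    ]
dock rect 736 ((0.7587692737579346, -0.16036762297153473), (0.22676685452461243, 0.05406970903277397), 79.87555694580078)
top [ 0.3588 -0.1628  1.1659] [ 0.1535 -0.1101 -1.5904] 432.01826289598824 [-0.019  0.     0.     0.     0.   ]
rack 0.9 [271.2, 254.8] 1730 [ 0.3826 -0.1798  0.0326] [ 0.3463 -0.2688  0.002 ] [ 0.4188 -0.0888  0.0524]
dock 0.85 [254.3, 126.0] 3686 [ 0.7324 -0.1481  0.04  ] [ 0.5506 -0.2627  0.004 ] [ 0.7903 -0.0087  0.0735]
flask 0.74 [293.8, 166.2] 65 [ 0.6115 -0.2394  0.0385] [ 0.599  -0.2574  0.0204] [ 0.6213 -0.2274  0.0511]
dish 0.65 [382.8, 219.2] 815 [ 0.4727 -0.4899  0.0061] [ 0.4356 -0.5296 -0.    ] [ 0.5125 -0.4523  0.0191]
bottle 0.91 [380.4, 159.1] 1116 [ 0.6128 -0.4527  0.1369] [ 0.589  -0.4945  0.0128] [ 0.6534 -0.43    0.2202]
 pt rack 0.66 [271.7, 255.9] [ 0.3849 -0.1821  0.    ]
 pt rack 0.38 [271.3, 257.5] [ 0.3807 -0.1809  0.    ]
 pt dock_back 0.72 [255.0, 128.0] [ 0.7416 -0.1455  0.    ]
rack rect 1017 ((0.3824348449707031, -0.1786055713891983), (0.1899247020483017, 0.0617104172706604), 81.4979019165039)
dock rect 1507 ((0.7636956572532654, -0.15741942822933197), (0.22655731439590454, 0.05239035189151764), 79.75672149658203)
```

View pics/scene0.png

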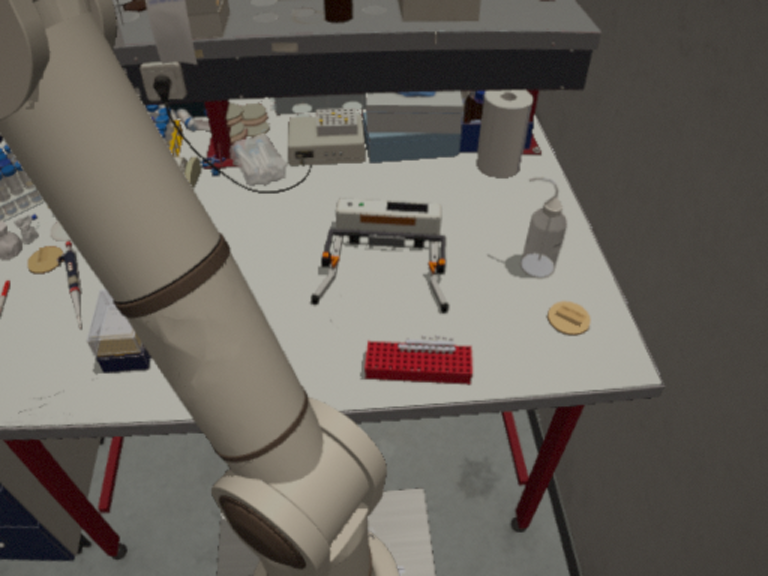

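View pics/top0.png

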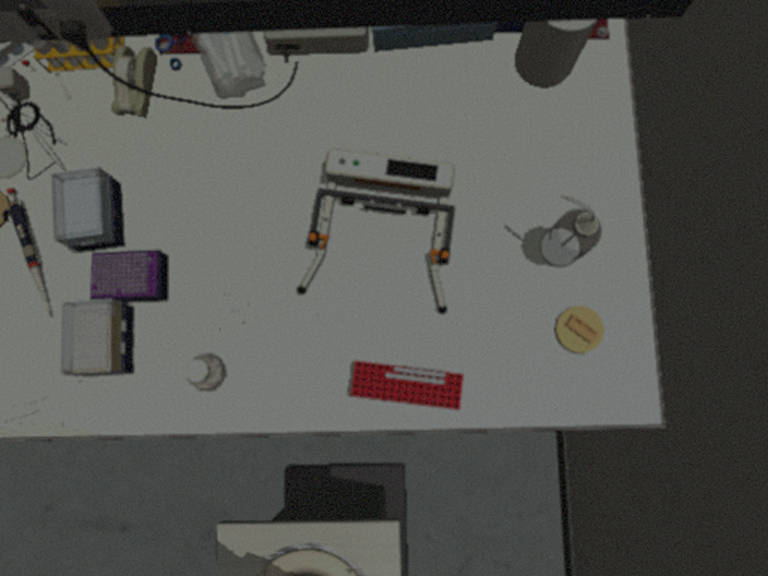

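The scene view shows the red rack at about (420,362). The dock opens towards the robot, with its housing at (388,215) and guide tips at (317,298) and (444,305). The dish is at (569,318) and the bottle at (543,240).

The top view adds the flask at about (207,371), which the network misplaced. The rack is at (406,384) and the guide tips are at (302,290) and (441,308). Next I'll refine the dock frame.

```bash
cat >> h.py <<'E'
def tool(yaw_y):  # tool down, tool y axis at world angle yaw_y (deg)
    a=np.radians(yaw_y); y=np.array([np.cos(a),np.sin(a),0]); z=np.array([0,0,-1.]); return np.c_[np.cross(y,z),y,z]
def plan(wps,p=None,Rm=None):
    o=r.get_obs(); p=np.asarray(o['tcp_pos'] if p is None else p); Rm=rot(o['ee_rot']) if Rm is None else Rm
    for q,yw in wps:
        print('move mm',(Rm.T@(np.asarray(q)-p)*1e3).round(1),'rot deg',np.degrees(R.from_matrix(Rm.T@tool(yw)).as_rotvec()).round(1))
E
python3 - <<'E'
from h import *
from scipy.optimize import minimize
y0=np.radians(-10.2)
for c in('scene','top'):
    im=dict(np.load(c+'.npz')); 
    P=cloud(im,np.ones((384,512),bool)); 
    P=P[(np.abs(P[:,0]-.65)<.25)&(np.abs(P[:,1]+.14)<.2)]
    A=np.c_[(np.cos(y0),np.sin(y0)),(-np.sin(y0),np.cos(y0))]
    D=(P[:,:2]-[.6475,-.1372])@A; z=P[:,2]
    print(c,'bench z',np.median(z[(D[:,0]<-.06)&(abs(D[:,1])<.06)]))
    for x in np.arange(-.13,.12,.01):
        s=(abs(D[:,0]-x)<.005)&(z>.010)
        if s.sum()>3: 
            L=s&(D[:,1]>0); Q=s&(D[:,1]<0)
            f=lambda m:(D[m,1].min().round(3),D[m,1].max().round(3),z[m].max().round(3)) if m.any() else None
            print(round(x,3),f(L),f(Q))
    K=im; 
    # rack top and side by colour
    px=im['pixels'].astype(int); red=(px[...,2]>110)&(px[...,1]<60)&(px[...,0]<70)
    Q=cloud(im,red); Q=Q[(abs(Q[:,0]-.38)<.12)&(abs(Q[:,1]+.18)<.15)]; T=Q[(Q[:,2]>.029)&(Q[:,2]<.039)]
    print('rack',len(Q),cv2.minAreaRect(T[:,:2].astype(np.float32)),Q.min(0),Q.max(0))
    h=np.median(z[D[:,0]>.1])
    H=P[(z>.062)&(z<.08)&(D[:,0]>.08)]; print('housing',cv2.minAreaRect(H[:,:2].astype(np.float32)))
im=dict(np.load('top.npz')); print('flask',onplane(im,[[137,247]],.05),'tips',onplane(im,[[302/1.5,290/1.5],[441/1.5,308/1.5]],.02))
plan([([.25,.6,.32],67),([.45,.2,.3],10),([.3825,-.179,.2],-8.5)])
E
```

```text
scene bench z 0.0003279651007103146
-0.12 (np.float64(0.119), np.float64(0.128), np.float64(0.023)) (np.float64(-0.138), np.float64(-0.126), np.float64(0.023))
-0.11 (np.float64(0.116), np.float64(0.132), np.float64(0.025)) (np.float64(-0.141), np.float64(-0.126), np.float64(0.023))
-0.1 (np.float64(0.113), np.float64(0.127), np.float64(0.023)) (np.float64(-0.137), np.float64(-0.122), np.float64(0.023))
-0.09 (np.float64(0.109), np.float64(0.123), np.float64(0.024)) (np.float64(-0.131), np.float64(-0.119), np.float64(0.022))
-0.08 (np.float64(0.105), np.float64(0.117), np.float64(0.025)) (np.float64(-0.124), np.float64(-0.116), np.float64(0.024))
-0.07 (np.float64(0.103), np.float64(0.115), np.float64(0.022)) (np.float64(-0.124), np.float64(-0.11), np.float64(0.022))
-0.06 (np.float64(0.098), np.float64(0.111), np.float64(0.023)) (np.float64(-0.118), np.float64(-0.106), np.float64(0.023))
-0.05 (np.float64(0.094), np.float64(0.106), np.float64(0.024)) (np.float64(-0.114), np.float64(-0.103), np.float64(0.024))
-0.04 (np.float64(0.094), np.float64(0.123), np.float64(0.045)) (np.float6
[... 4854 characters left out ...]
), np.float64(-0.0), np.float64(0.075))
0.11 (np.float64(0.001), np.float64(0.115), np.float64(0.075)) (np.float64(-0.115), np.float64(-0.001), np.float64(0.077))
rack 66 ((0.3794812858104706, -0.1849329173564911), (0.17485125362873077, 0.04532536491751671), 82.76348114013672) [ 0.3514 -0.2727  0.0282] [ 0.4112 -0.0963  0.0384]
housing ((0.76263028383255, -0.15740297734737396), (0.22929129004478455, 0.050800926983356476), 80.46871948242188)
flask [[0.4141 0.1666 0.05  ]] tips [[ 0.5559  0.0032  0.02  ]
 [ 0.5169 -0.2451  0.02  ]]
move mm [  2.   -0.  -93.3] rot deg [-0.  -0.   0.2]
move mm [-337.4 -291.3  -73.3] rot deg [-0.  -0.  57.2]
move mm [-422.  -666.8   26.7] rot deg [-0.  -0.  75.7]
```

{"api": "arm_command", "payload": {
  "targets": [
    {"z": -0.04},
    {"z": -0.08},
    {"x": -0.337, "y": -0.291, "z": -0.073, "rz": 57.2},
    {"x": -0.337, "y": -0.291, "z": -0.073, "rz": 57.2},
    {"x": -0.337, "y": -0.291, "z": -0.073, "rz": 57.2},
    {"x": -0.337, "y": -0.291, "z": -0.073, "rz": 57.2},
    {"x": -0.337, "y": -0.291, "z": -0.073, "rz": 57.2},
    {"x": -0.337, "y": -0.291, "z": -0.073, "rz": 57.2},
    {"x": -0.337, "y": -0.291, "z": -0.073, "rz": 57.2},
    {"x": -0.337, "y": -0.291, "z": -0.073, "rz": 57.2}
  ]
}}

```text
invalid input
```

```bash
python3 -c "
from h import *
o=r.get_obs(); print(o['tcp_pos'],o['joint_pos'],o['clock'])
plan([([.43,-.05,.25],-8.6),([.382,-.1785,.15],-8.6)])"
```

```text
[0.2518 0.5992 0.2267] [-0.9098  0.5009 -0.427   1.5504  0.2208  1.1383 -0.2103] 1.65
move mm [-415.8 -529.5  -23.3] rot deg [-0.  -0.  75.8]
move mm [-421.4 -666.5   76.7] rot deg [-0.  -0.  75.8]
```

{"api": "arm_command", "payload": {
  "targets": [
    {"x": 0, "y": 0, "z": -0.04, "rx": 0, "ry": 0, "rz": 0, "claw": 1},
    {"x": 0, "y": 0, "z": -0.08, "rx": 0, "ry": 0, "rz": 0, "claw": 1},
    {"x": -0.337, "y": -0.291, "z": -0.073, "rx": 0, "ry": 0, "rz": 57.2, "claw": 1},
    {"x": -0.337, "y": -0.291, "z": -0.073, "rx": 0, "ry": 0, "rz": 57.2, "claw": 1},
    {"x": -0.337, "y": -0.291, "z": -0.073, "rx": 0, "ry": 0, "rz": 57.2, "claw": 1},
    {"x": -0.337, "y": -0.291, "z": -0.073, "rx": 0, "ry": 0, "rz": 57.2, "claw": 1},
    {"x": -0.337, "y": -0.291, "z": -0.073, "rx": 0, "ry": 0, "rz": 57.2, "claw": 1},
    {"x": -0.337, "y": -0.291, "z": -0.073, "rx": 0, "ry": 0, "rz": 57.2, "claw": 1},
    {"x": -0.337, "y": -0.291, "z": -0.073, "rx": 0, "ry": 0, "rz": 57.2, "claw": 1},
    {"x": -0.337, "y": -0.291, "z": -0.073, "rx": 0, "ry": 0, "rz": 57.2, "claw": 1}
  ],
  "force": 15
}}

```text
clock: 2.48
tcp_pos: [0.4004, 0.2989, 0.3018]
ee_rot: [2.026, 2.401, 0.001]
wrist_force: [1.2, 0.1, -0.3]
finger_gap: 1.003
grip_force: 0.0
```

```bash
python3 -c "
from h import *
o=r.get_obs(); print(o['tcp_pos'],o['joint_pos'],o['clock'])
plan([([.43,-.05,.25],-8.6),([.382,-.1785,.15],-8.6)])"
```

```text
[0.4004 0.2989 0.3018] [-0.5459  0.1336 -0.1639  1.8358  0.0235  1.1732 -0.5488] 2.4833
move mm [-348.9  -29.5   51.6] rot deg [ 0.  -0.  18.3]
move mm [-467.6  -98.4  151.5] rot deg [ 0.  -0.  18.3]
```

{"api": "arm_command", "payload": {
  "targets": [
    {"x": -0.349, "y": -0.03, "z": 0.05, "rx": 0, "ry": 0, "rz": 18.3, "claw": 1},
    {"x": -0.349, "y": -0.03, "z": 0.05, "rx": 0, "ry": 0, "rz": 18.3, "claw": 1},
    {"x": -0.349, "y": -0.03, "z": 0.05, "rx": 0, "ry": 0, "rz": 18.3, "claw": 1},
    {"x": -0.349, "y": -0.03, "z": 0.05, "rx": 0, "ry": 0, "rz": 18.3, "claw": 1},
    {"x": -0.349, "y": -0.03, "z": 0.05, "rx": 0, "ry": 0, "rz": 18.3, "claw": 1},
    {"x": -0.349, "y": -0.03, "z": 0.05, "rx": 0, "ry": 0, "rz": 18.3, "claw": 1},
    {"x": -0.349, "y": -0.03, "z": 0.05, "rx": 0, "ry": 0, "rz": 18.3, "claw": 1},
    {"x": -0.349, "y": -0.03, "z": 0.05, "rx": 0, "ry": 0, "rz": 18.3, "claw": 1},
    {"x": -0.467, "y": -0.098, "z": 0.15, "rx": 0, "ry": 0, "rz": 18.3, "claw": 1},
    {"x": -0.467, "y": -0.098, "z": 0.15, "rx": 0, "ry": 0, "rz": 18.3, "claw": 1}
  ]
}}

```text
clock: 3.32
tcp_pos: [0.4103, -0.0967, 0.2088]
ee_rot: [2.375, 2.052, 0.004]
wrist_force: [1.2, 1.0, -1.0]
finger_gap: 1.002
grip_force: 0.0
```

```bash
python3 -c "
from h import *
o=r.get_obs(); print(o['tcp_pos'],o['joint_pos'],o['clock'])
plan([([.382,-.1785,.11],-8.6),([.382,-.1785,.01],-8.6)])"
```

```text
[ 0.4103 -0.0967  0.2088] [-0.077   0.074   0.2567  2.1323 -0.0236  0.9335  0.0475] 3.3167
move mm [-85.1 -16.6  98.8] rot deg [ 0.2 -0.   0.3]
move mm [-85.1 -17.  198.8] rot deg [ 0.2 -0.   0.3]
```

{"api": "arm_command", "payload": {
  "targets": [
    {"x": -0.085, "y": -0.017, "z": 0.099, "rx": 0, "ry": 0, "rz": 0.3, "claw": 1},
    {"x": -0.085, "y": -0.017, "z": 0.099, "rx": 0, "ry": 0, "rz": 0.3, "claw": 1},
    {"x": -0.085, "y": -0.017, "z": 0.099, "rx": 0, "ry": 0, "rz": 0.3, "claw": 1},
    {"x": -0.085, "y": -0.017, "z": 0.099, "rx": 0, "ry": 0, "rz": 0.3, "claw": 1},
    {"x": -0.085, "y": -0.017, "z": 0.099, "rx": 0, "ry": 0, "rz": 0.3, "claw": 1},
    {"x": -0.085, "y": -0.017, "z": 0.099, "rx": 0, "ry": 0, "rz": 0.3, "claw": 1}
  ]
}}

```text
clock: 3.82
tcp_pos: [0.3805, -0.1759, 0.1095]
ee_rot: [-2.382, -2.048, -0.0]
wrist_force: [0.4, 1.3, 0.2]
finger_gap: 1.001
grip_force: 0.0
```

```bash
python3 -c "
from h import *
o=r.get_obs(); print(o['tcp_pos'],o['joint_pos'],o['clock'])
im=r.get_image('top'); cv2.imwrite('pics/top1.png',cv2.resize(im['pixels'][180:340,180:380],(800,640)[:2])[:600])
for d in r.trace('top','rack')[:1]: print(d['score'],d['region'].sum())
plan([([.382,-.1785,.012],-8.6)])"
```

```text
[ 0.3805 -0.1759  0.1095] [ 0.0838  0.2475  0.3193  2.2247 -0.1221  0.6854  0.3381] 3.8167
0.47 31
move mm [-3.2  0.3 98.4] rot deg [ 0.1 -0.   0.1]
```

View pics/top1.png

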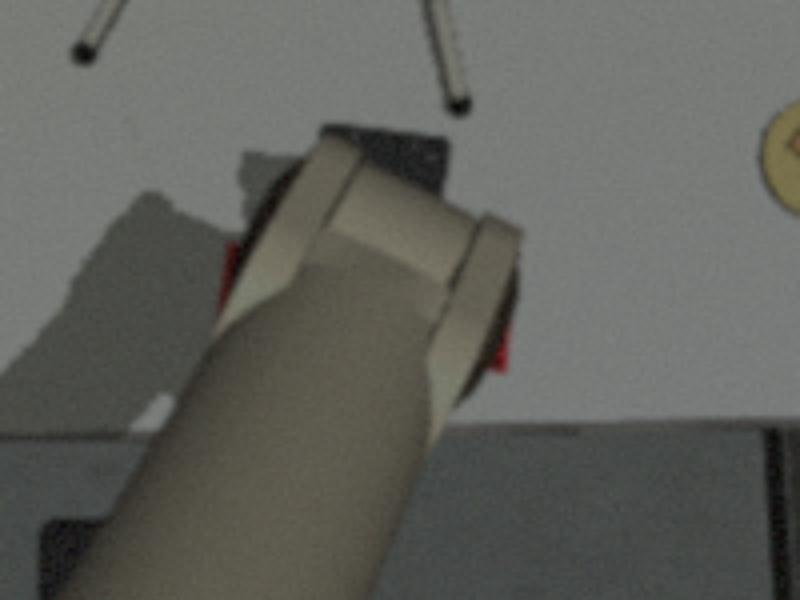

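The crop shows the gripper centred over the rack. Red ends show at both sides, at (228,275) and (500,350).

{"api": "arm_command", "payload": {
  "targets": [
    {"x": -0.003, "y": 0, "z": 0.04, "rx": 0, "ry": 0, "rz": 0, "claw": 1},
    {"x": -0.003, "y": 0, "z": 0.075, "rx": 0, "ry": 0, "rz": 0, "claw": 1},
    {"x": -0.003, "y": 0, "z": 0.092, "rx": 0, "ry": 0, "rz": 0, "claw": 1},
    {"x": -0.003, "y": 0, "z": 0.1, "rx": 0, "ry": 0, "rz": 0, "claw": 1},
    {"x": -0.003, "y": 0, "z": 0.1, "rx": 0, "ry": 0, "rz": 0, "claw": 1},
    {"x": -0.003, "y": 0, "z": 0.1, "rx": 0, "ry": 0, "rz": 0, "claw": 0.3},
    {"x": -0.003, "y": 0, "z": 0.1, "rx": 0, "ry": 0, "rz": 0, "claw": 0.0},
    {"x": -0.003, "y": 0, "z": 0.1, "rx": 0, "ry": 0, "rz": 0, "claw": -0.3},
    {"x": -0.003, "y": 0, "z": 0.1, "rx": 0, "ry": 0, "rz": 0, "claw": -0.3},
    {"x": -0.003, "y": 0, "z": 0.1, "rx": 0, "ry": 0, "rz": 0, "claw": -0.3}
  ],
  "force": 15
}}

```text
clock: 4.75
tcp_pos: [0.3806, -0.1792, 0.0101]
ee_rot: [2.38, 2.048, 0.002]
wrist_force: [-0.7, -0.2, 6.2]
finger_gap: 0.696
grip_force: 15.0
```

```bash
cat >> h.py <<'E'
O=np.array([.6472,-.1392]); Y=np.radians(-10.); A=np.array([[np.cos(Y),-np.sin(Y)],[np.sin(Y),np.cos(Y)]])
def W(x,y,z): return [*(O+A@[x,y]),z]
def DK(): o=r.get_obs(); print('dock',A.T@(np.array(o['tcp_pos'][:2])-O)*1e3,'z',o['tcp_pos'][2]*1e3,'F dock',A.T@np.array(o['wrist_force'][:2]),o['wrist_force'][2],'torque',o['torque'],'gap',o['finger_gap'],'t',o['clock'],'toolyaw',np.degrees(np.arctan2(*rot(o['ee_rot'])[[1,0],1])))
E
python3 -c "
from h import *
DK()
plan([(W(-.135,0,.05),-10)])"
```

```text
dock [-255.6204  -85.7276] z 10.103162036904687 F dock [-0.6141 -0.331 ] 6.235408526691803 torque [ 0.1099  0.0837 -0.0376] gap 0.6959375514570723 t 4.75 toolyaw -8.58454563740826
move mm [ 82.7 122.8 -39.7] rot deg [0.1 0.  1.4]
```

{"api": "arm_command", "payload": {
  "targets": [
    {"x": 0, "y": 0, "z": -0.02, "rx": 0, "ry": 0, "rz": 0, "claw": -0.3},
    {"x": 0, "y": 0, "z": -0.04, "rx": 0, "ry": 0, "rz": 0, "claw": -0.3},
    {"x": 0.02, "y": 0.03, "z": -0.04, "rx": 0, "ry": 0, "rz": 0.3, "claw": -0.3},
    {"x": 0.041, "y": 0.06, "z": -0.04, "rx": 0, "ry": 0, "rz": 0.7, "claw": -0.3},
    {"x": 0.062, "y": 0.092, "z": -0.04, "rx": 0, "ry": 0, "rz": 1.0, "claw": -0.3},
    {"x": 0.083, "y": 0.123, "z": -0.04, "rx": 0, "ry": 0, "rz": 1.4, "claw": -0.3},
    {"x": 0.083, "y": 0.123, "z": -0.04, "rx": 0, "ry": 0, "rz": 1.4, "claw": -0.3},
    {"x": 0.083, "y": 0.123, "z": -0.04, "rx": 0, "ry": 0, "rz": 1.4, "claw": -0.3}
  ],
  "force": 20
}}

```text
clock: 5.42
tcp_pos: [0.5159, -0.1134, 0.0494]
ee_rot: [2.402, 2.024, 0.002]
wrist_force: [-0.2, -1.1, -2.1]
finger_gap: 0.697
grip_force: 20.0
```

```bash
python3 -c "
from h import *
DK()
im=r.get_image('top'); cv2.imwrite('pics/top2.png',cv2.resize(im['pixels'][60:260,150:400],(750,600)))
plan([(W(-.11,0,.04),-10)])"
```

```text
dock [-133.7903    2.6375] z 49.35138657523662 F dock [-0.0226 -1.164 ] -2.144651833914293 torque [-0.1158  0.1431 -0.0022] gap 0.6969080758317591 t 5.4167 toolyaw -9.74461359390817
move mm [-1.  25.8  9. ] rot deg [-0.   0.   0.1]
```

View pics/top2.png

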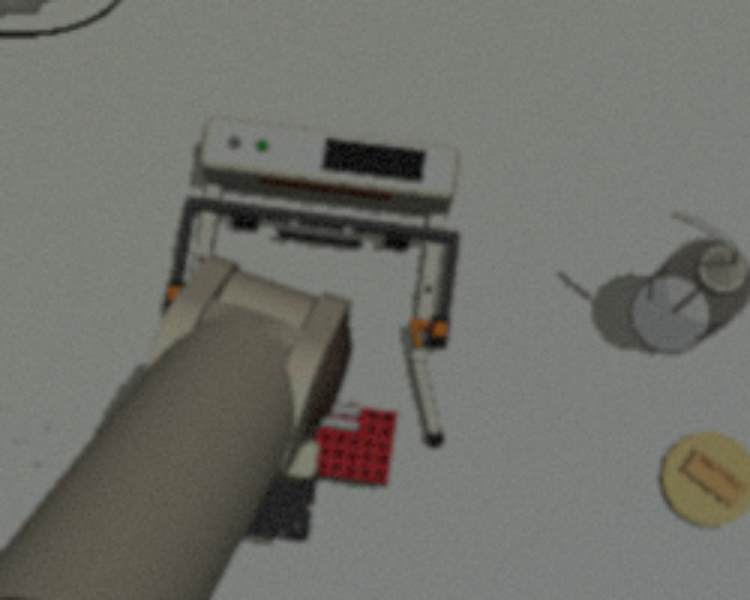

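The crop shows the held rack's right end at (395,445), inside the right guide tip at (432,438). Next I'll measure that end's offset in the dock frame.

```bash
cat >> h.py <<'E'
def rackend(c):
    im=r.get_image(c); px=im['pixels'].astype(int); red=(px[...,2]>60)&(px[...,1]<.45*px[...,2])&(px[...,0]<.5*px[...,2])
    Q=cloud(im,red); D=(Q[:,:2]-O)@A; s=(D[:,0]>-.25)&(D[:,0]<.09)&(abs(D[:,1])<.15)&(Q[:,2]<.1); D=D[s]; z=Q[s,2]
    zt=np.percentile(z,80); print(c,'n',s.sum(),'ztop',zt)
    t=(abs(z-zt)<.006); D=D[t]
    if len(D)<10: return im
    print('x',np.percentile(D[:,0],[1,50,99])*1e3,'y',np.percentile(D[:,1],[.5,99.5])*1e3)
    for lo in np.arange(-.1,.1,.025):
        m=(D[:,1]>=lo)&(D[:,1]<lo+.025)
        if m.sum()>5: print('  y',round((lo+.0125)*1e3),'x front/back',D[m,0].max()*1e3,D[m,0].min()*1e3,m.sum())
    return im
E
python3 -c "
from h import *
rackend('top'); im=rackend('scene')"
```

```text
top n 438 ztop 0.07293532780469562
x [-165.0835 -139.6942 -106.4367] y [-91.1027 -28.8557]
  y -88 x front/back -104.89391083862321 -165.1623473868381 111
  y -63 x front/back -106.55019198900611 -165.19883143759156 132
  y -38 x front/back -126.2992989238609 -165.80407402854115 77
scene n 530 ztop 0.07326112551232469
x [-168.0452 -142.0848 -111.0511] y [-93.9331  59.4525]
  y -88 x front/back -107.7712145538931 -167.85838788323696 92
  y -63 x front/back -109.0880157136453 -168.57418928107134 116
  y -38 x front/back -118.3556835484472 -168.79598080106229 58
  y 37 x front/back -107.87271627783939 -168.09192101852383 13
  y 62 x front/back -113.81316365181921 -166.0900232207155 42
```

{"api": "arm_command", "payload": {
  "targets": [
    {"x": -0.001, "y": 0.013, "z": 0, "rx": 0, "ry": 0, "rz": 0, "claw": -0.3},
    {"x": -0.001, "y": 0.026, "z": 0, "rx": 0, "ry": 0, "rz": 0, "claw": -0.3},
    {"x": -0.001, "y": 0.026, "z": 0.015, "rx": 0, "ry": 0, "rz": 0, "claw": -0.3},
    {"x": -0.001, "y": 0.026, "z": 0.03, "rx": 0, "ry": 0, "rz": 0, "claw": -0.3},
    {"x": -0.001, "y": 0.026, "z": 0.036, "rx": 0, "ry": 0, "rz": 0, "claw": -0.3},
    {"x": -0.001, "y": 0.026, "z": 0.039, "rx": 0, "ry": 0, "rz": 0, "claw": -0.3},
    {"x": -0.001, "y": 0.026, "z": 0.039, "rx": 0, "ry": 0, "rz": 0, "claw": -0.3},
    {"x": -0.001, "y": 0.026, "z": 0.039, "rx": 0, "ry": 0, "rz": 0, "claw": -0.3}
  ]
}}

```text
clock: 6.23
tcp_pos: [0.5386, -0.1216, 0.0106]
ee_rot: [2.408, 2.018, -0.0]
wrist_force: [0.1, 0.8, -1.9]
finger_gap: 0.695
grip_force: 20.0
```

```bash
python3 -c "
from h import *
DK()
rackend('top');rackend('scene')"
```

```text
dock [-110.0159   -1.4959] z 10.578664332572426 F dock [-0.0653  0.7779] -1.921117178890313 torque [-0.0636  0.0517  0.0245] gap 0.6945967276999908 t 6.2333 toolyaw -10.065737713459844
top n 396 ztop 0.034953312406297954
x [-138.7761 -113.6321  -80.9089] y [-93.2217 -31.7951]
  y -88 x front/back -80.20466929323374 -139.1023269211337 104
  y -63 x front/back -80.59454477156122 -139.52103299238394 116
  y -38 x front/back -100.35686359325825 -137.47133053845494 54
scene n 490 ztop 0.0355118873700895
x [-141.4703 -115.423   -80.4067] y [-93.815   58.0692]
  y -88 x front/back -80.40522865256078 -140.420488639301 90
  y -63 x front/back -79.68060178833191 -141.88906670557964 102
  y -38 x front/back -93.05720474607028 -140.82066647927374 50
  y 37 x front/back -78.07866948165872 -142.71352071118662 27
  y 62 x front/back -80.30123930356298 -140.06355826457744 36
```

{"api": "arm_command", "payload": {
  "targets": [
    {"x": 0, "y": 0, "z": 0, "rx": 0, "ry": 0, "rz": 0, "claw": 0.6},
    {"x": 0, "y": 0, "z": 0, "rx": 0, "ry": 0, "rz": 0, "claw": 1},
    {"x": 0, "y": 0, "z": 0, "rx": 0, "ry": 0, "rz": 0, "claw": 1},
    {"x": 0, "y": 0, "z": 0, "rx": 0, "ry": 0, "rz": 0, "claw": 1},
    {"x": 0, "y": 0, "z": -0.03, "rx": 0, "ry": 0, "rz": 0, "claw": 1},
    {"x": 0, "y": 0, "z": -0.06, "rx": 0, "ry": 0, "rz": 0, "claw": 1},
    {"x": 0, "y": 0, "z": -0.09, "rx": 0, "ry": 0, "rz": 0, "claw": 1},
    {"x": 0, "y": 0, "z": -0.09, "rx": 0, "ry": 0, "rz": -7, "claw": 1},
    {"x": 0, "y": -0.03, "z": -0.09, "rx": 0, "ry": 0, "rz": -14, "claw": 1},
    {"x": 0, "y": -0.057, "z": -0.09, "rx": 0, "ry": 0, "rz": -21, "claw": 1}
  ]
}}

```text
clock: 7.17
tcp_pos: [0.4838, -0.111, 0.1011]
ee_rot: [1.988, 2.429, 0.002]
wrist_force: [0.1, -0.1, 0.6]
finger_gap: 1.0
grip_force: 0.0
```

```bash
python3 -c "
from h import *
DK()
print(r.get_obs()['joint_pos'])
plan([(W(-.17,0,.095),80)])"
```

```text
dock [-165.8368   -0.5628] z 101.06866574616166 F dock [ 0.1335 -0.0328] 0.6417229985236038 torque [-0.0348  0.11    0.0248] gap 1.0004407324685032 t 7.1667 toolyaw 11.39067117796197
[-0.0152  0.3764  0.2213  2.0542 -0.1222  0.7204  0.4817]
move mm [ 2.  -3.7  6.1] rot deg [  0.1   0.1 -68.6]
```

{"api": "arm_command", "payload": {
  "targets": [
    {"x": 0.002, "y": -0.004, "z": 0, "rx": 0, "ry": 0, "rz": -68.6, "claw": 1},
    {"x": 0.002, "y": -0.004, "z": 0, "rx": 0, "ry": 0, "rz": -68.6, "claw": 1},
    {"x": 0.002, "y": -0.004, "z": 0, "rx": 0, "ry": 0, "rz": -68.6, "claw": 1},
    {"x": 0.002, "y": -0.004, "z": 0, "rx": 0, "ry": 0, "rz": -68.6, "claw": 1},
    {"x": 0.002, "y": -0.004, "z": 0, "rx": 0, "ry": 0, "rz": -68.6, "claw": 1},
    {"x": 0.002, "y": -0.004, "z": 0, "rx": 0, "ry": 0, "rz": -68.6, "claw": 1},
    {"x": 0.002, "y": -0.004, "z": 0, "rx": 0, "ry": 0, "rz": -68.6, "claw": 1},
    {"x": 0.002, "y": -0.004, "z": 0, "rx": 0, "ry": 0, "rz": -68.6, "claw": 1},
    {"x": 0.002, "y": -0.004, "z": 0, "rx": 0, "ry": 0, "rz": -68.6, "claw": 1},
    {"x": 0.002, "y": -0.004, "z": 0, "rx": 0, "ry": 0, "rz": -68.6, "claw": 1}
  ]
}}

```text
clock: 8.0
tcp_pos: [0.4788, -0.1098, 0.1004]
ee_rot: [0.275, 3.129, -0.0]
wrist_force: [-0.8, 0.6, 0.5]
finger_gap: 0.993
grip_force: 0.0
```

```bash
python3 -c "
from h import *
DK()
print(r.get_obs()['joint_pos'])
plan([(W(-.17,0,.022),80)])
rackend('top'); im=rackend('scene'); cv2.imwrite('pics/scene3.png',cv2.resize(im['pixels'][90:250,180:380],(750,600)))"
```

```text
dock [-170.9567   -0.3374] z 100.36424920462039 F dock [-0.9169  0.4009] 0.4999823252066703 torque [-0.004  -0.0225  0.0051] gap 0.9926482393456498 t 8.0 toolyaw 79.972852507896
[ 0.2087  0.3665 -0.0447  2.057   0.0244  0.7183  1.5444]
move mm [-0.9  0.3 78.4] rot deg [-0.  0. -0.]
top n 124 ztop 0.033830721401230154
x [-108.116   -97.5169  -80.1812] y [-92.6511 -47.4759]
  y -88 x front/back -79.59431734200572 -105.37531608393745 48
  y -63 x front/back -80.59679461202792 -108.84426766492695 44
scene n 646 ztop 0.034677882730481446
x [-141.6638 -118.3821  -80.35  ] y [-93.4089  10.3709]
  y -88 x front/back -77.4003788517562 -141.5700627362305 92
  y -63 x front/back -79.92878738872803 -141.82043606511542 93
  y -38 x front/back -91.92580800496395 -141.88745374362608 89
  y -13 x front/back -91.78042209106232 -140.7124177110948 90
  y 12 x front/back -99.61147617628035 -141.93847910235007 40
```

View pics/scene3.png

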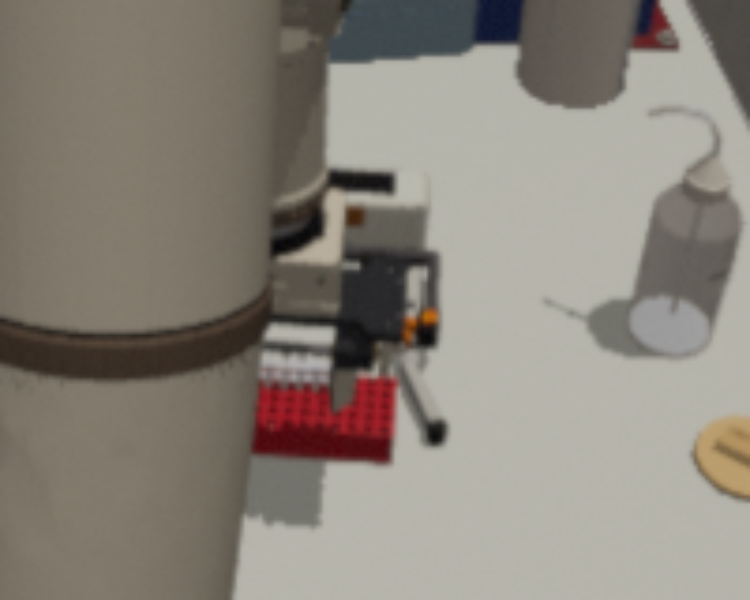

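The crop shows the rack on the bench between the guides, square to the mouth. Its right end is at (392,430), the right guide tip is at (434,430), and the fingers hang above and behind it.

{"api": "arm_command", "payload": {
  "targets": [
    {"x": 0, "y": 0, "z": 0.03, "rx": 0, "ry": 0, "rz": 0, "claw": 1},
    {"x": 0, "y": 0, "z": 0.06, "rx": 0, "ry": 0, "rz": 0, "claw": 1},
    {"x": 0, "y": 0, "z": 0.078, "rx": 0, "ry": 0, "rz": 0, "claw": 1},
    {"x": 0, "y": 0, "z": 0.078, "rx": 0, "ry": 0, "rz": 0, "claw": 1},
    {"x": -0.006, "y": 0, "z": 0.078, "rx": 0, "ry": 0, "rz": 0, "claw": 1},
    {"x": -0.012, "y": 0, "z": 0.078, "rx": 0, "ry": 0, "rz": 0, "claw": 1},
    {"x": -0.018, "y": 0, "z": 0.078, "rx": 0, "ry": 0, "rz": 0, "claw": 1},
    {"x": -0.023, "y": 0, "z": 0.078, "rx": 0, "ry": 0, "rz": 0, "claw": 1},
    {"x": -0.028, "y": 0, "z": 0.078, "rx": 0, "ry": 0, "rz": 0, "claw": 1},
    {"x": -0.028, "y": 0, "z": 0.078, "rx": 0, "ry": 0, "rz": 0, "claw": 1}
  ]
}}

```text
clock: 8.93
tcp_pos: [0.5085, -0.1152, 0.0232]
ee_rot: [0.284, 3.126, -0.0]
wrist_force: [0.9, -0.2, -0.4]
finger_gap: 1.002
grip_force: 0.0
```

```bash
python3 -c "
from h import *
DK(); rackend('top'); rackend('scene')"
```

```text
dock [-140.784    -0.4249] z 23.1977409179193 F dock [0.9541 0.0101] -0.4132036677840863 torque [ 0.0284 -0.0334  0.0068] gap 1.0022974215240115 t 8.9333 toolyaw 79.59953125071755
top n 78 ztop 0.03424215890378677
x [-89.6178 -78.4967 -67.8926] y [-93.4773 -51.7611]
  y -88 x front/back -68.37796564550572 -86.6311727566323 34
  y -63 x front/back -67.64393309522696 -89.88974450699054 27
scene n 339 ztop 0.03391627336925525
x [-130.2823 -117.4594  -80.8092] y [-93.4247   5.2188]
  y -88 x front/back -107.93009848356962 -130.10091597012706 20
  y -63 x front/back -122.95093568752206 -129.84220279923193 6
  y -38 x front/back -79.45170998888965 -130.68609795455475 61
  y -13 x front/back -80.0296215806236 -130.69872809967512 66
  y 12 x front/back -85.1728564716885 -128.50655541720593 17
```

{"api": "arm_command", "payload": {
  "targets": [
    {"x": -0.003, "y": 0, "z": 0, "rx": 0, "ry": 0, "rz": 0, "claw": 1},
    {"x": -0.006, "y": 0, "z": 0, "rx": 0, "ry": 0, "rz": 0, "claw": 1},
    {"x": -0.009, "y": 0, "z": 0, "rx": 0, "ry": 0, "rz": 0, "claw": 1},
    {"x": -0.012, "y": 0, "z": 0, "rx": 0, "ry": 0, "rz": 0, "claw": 1},
    {"x": -0.014, "y": 0, "z": 0, "rx": 0, "ry": 0, "rz": 0, "claw": 1},
    {"x": -0.016, "y": 0, "z": 0, "rx": 0, "ry": 0, "rz": 0, "claw": 1},
    {"x": -0.018, "y": 0, "z": 0, "rx": 0, "ry": 0, "rz": 0, "claw": 1}
  ]
}}

```text
clock: 9.62
tcp_pos: [0.5241, -0.118, 0.0222]
ee_rot: [-0.284, -3.128, -0.0]
wrist_force: [-0.9, -0.9, 0.1]
finger_gap: 1.0
grip_force: 0.3
```

```bash
python3 -c "
from h import *
DK()"
```

```text
dock [-124.9399   -0.5325] z 22.15599174383407 F dock [-0.7325 -1.0396] 0.08019555578653687 torque [0.096  0.1571 0.0046] gap 0.999728322702343 t 9.6167 toolyaw 79.61106596660088
```

{"api": "arm_command", "payload": {
  "targets": [
    {"x": -0.002, "y": 0, "z": 0, "rx": 0, "ry": 0, "rz": 0, "claw": 1},
    {"x": -0.004, "y": 0, "z": 0, "rx": 0, "ry": 0, "rz": 0, "claw": 1},
    {"x": -0.006, "y": 0, "z": 0, "rx": 0, "ry": 0, "rz": 0, "claw": 1},
    {"x": -0.008, "y": 0, "z": 0, "rx": 0, "ry": 0, "rz": 0, "claw": 1},
    {"x": -0.01, "y": 0, "z": 0, "rx": 0, "ry": 0, "rz": 0, "claw": 1},
    {"x": -0.012, "y": 0, "z": 0, "rx": 0, "ry": 0, "rz": 0, "claw": 1}
  ]
}}

```text
clock: 10.12
tcp_pos: [0.5359, -0.1202, 0.0222]
ee_rot: [-0.284, -3.129, -0.0]
wrist_force: [0.6, 0.1, 0.2]
finger_gap: 0.998
grip_force: 0.2
```

```bash
python3 -c "
from h import *
DK(); rackend('top'); rackend('scene')"
```

```text
dock [-112.8568   -0.6458] z 22.190431776318434 F dock [0.6064 0.1682] 0.16599513367619245 torque [ 0.0366  0.1208 -0.0105] gap 0.9980552404200053 t 10.1167 toolyaw 79.60865305489767
top n 65 ztop 0.03410313644073502
x [-56.9863 -49.792  -40.5076] y [-94.0085 -66.2867]
  y -88 x front/back -40.65926253256035 -55.86639125111005 32
  y -63 x front/back -40.367636741730166 -57.16313660445869 17
scene n 331 ztop 0.033965707132793455
x [-101.6134  -88.6004  -51.1553] y [-94.6872   4.53  ]
  y -88 x front/back -75.35666007152852 -102.19810141080653 23
  y -63 x front/back -97.34627405659502 -99.83396067696309 6
  y -38 x front/back -51.52545553099754 -99.93017081696377 49
  y -13 x front/back -50.28708993974039 -101.88278821260253 71
  y 12 x front/back -50.97111381083964 -100.53151325767155 11
```

{"api": "arm_command", "payload": {
  "targets": [
    {"x": -0.002, "y": 0, "z": 0, "rx": 0, "ry": 0, "rz": 0, "claw": 1},
    {"x": -0.004, "y": 0, "z": 0, "rx": 0, "ry": 0, "rz": 0, "claw": 1},
    {"x": -0.006, "y": 0, "z": 0, "rx": 0, "ry": 0, "rz": 0, "claw": 1},
    {"x": -0.008, "y": 0, "z": 0, "rx": 0, "ry": 0, "rz": 0, "claw": 1}
  ]
}}

```text
clock: 10.55
tcp_pos: [0.5438, -0.1217, 0.0222]
ee_rot: [-0.284, -3.129, -0.0]
wrist_force: [-0.7, -0.1, -0.6]
finger_gap: 1.001
grip_force: 0.2
```

```bash
python3 -c "
from h import *
DK()"
```

```text
dock [-104.8549   -0.6955] z 22.21705056632788 F dock [-0.6389 -0.1706] -0.6291180281163787 torque [0.0274 0.1268 0.0197] gap 1.000545298140954 t 10.55 toolyaw 79.61048015820245
```

{"api": "arm_command", "payload": {
  "targets": [
    {"x": -0.002, "y": 0, "z": 0, "rx": 0, "ry": 0, "rz": 0, "claw": 1},
    {"x": -0.004, "y": 0, "z": 0, "rx": 0, "ry": 0, "rz": 0, "claw": 1},
    {"x": -0.006, "y": 0, "z": 0, "rx": 0, "ry": 0, "rz": 0, "claw": 1},
    {"x": -0.008, "y": 0, "z": 0, "rx": 0, "ry": 0, "rz": 0, "claw": 1}
  ]
}}

```text
clock: 10.88
tcp_pos: [0.5508, -0.1228, 0.0221]
ee_rot: [-0.284, -3.127, -0.0]
wrist_force: [-3.8, 0.8, 1.7]
finger_gap: 1.006
grip_force: 1.8
```

```bash
python3 -c "
from h import *
DK()"
```

```text
dock [-97.7483  -0.5418] z 22.072522858363165 F dock [-3.8838  0.0803] 1.673624733217621 torque [ 0.2201  0.7637 -0.0508] gap 1.0057186102945614 t 10.8833 toolyaw 79.62297408469216
```

{"api": "arm_command", "payload": {
  "targets": [
    {"x": -0.0015, "y": 0, "z": 0, "rx": 0, "ry": 0, "rz": 0, "claw": 1},
    {"x": -0.003, "y": 0, "z": 0, "rx": 0, "ry": 0, "rz": 0, "claw": 1},
    {"x": -0.003, "y": 0, "z": 0, "rx": 0, "ry": 0, "rz": 0, "claw": 1}
  ]
}}

```text
clock: 11.13
tcp_pos: [0.5543, -0.1237, 0.0221]
ee_rot: [-0.285, -3.128, -0.0]
wrist_force: [-3.5, 1.2, 1.2]
finger_gap: 0.999
grip_force: 1.6
```

```bash
python3 -c "
from h import *
DK()"
```

```text
dock [-94.2002  -0.8468] z 22.08140960316126 F dock [-3.6212  0.5374] 1.1954398367040062 torque [0.2289 0.7154 0.0183] gap 0.9994536238573605 t 11.1333 toolyaw 79.60581974331154
```

Past the catch ramp. Sliding on.

{"api": "arm_command", "payload": {
  "targets": [
    {"x": -0.0015, "y": 0, "z": 0, "rx": 0, "ry": 0, "rz": 0, "claw": 1},
    {"x": -0.003, "y": 0, "z": 0, "rx": 0, "ry": 0, "rz": 0, "claw": 1},
    {"x": -0.0045, "y": 0, "z": 0, "rx": 0, "ry": 0, "rz": 0, "claw": 1},
    {"x": -0.006, "y": 0, "z": 0, "rx": 0, "ry": 0, "rz": 0, "claw": 1}
  ]
}}

```text
clock: 11.47
tcp_pos: [0.5603, -0.1247, 0.022]
ee_rot: [-0.285, -3.128, -0.0]
wrist_force: [-2.3, 1.3, -0.6]
finger_gap: 0.998
grip_force: 1.4
```

```bash
python3 -c "
from h import *
DK()"
```

```text
dock [-88.0791  -0.854 ] z 22.04877803260455 F dock [-2.4763  0.9273] -0.5659632745676549 torque [ 0.2042  0.559  -0.0984] gap 0.9976525117653103 t 11.4667 toolyaw 79.5996379091807
```

{"api": "arm_command", "payload": {
  "targets": [
    {"x": -0.002, "y": 0, "z": 0, "rx": 0, "ry": 0, "rz": 0, "claw": 1},
    {"x": -0.004, "y": 0, "z": 0, "rx": 0, "ry": 0, "rz": 0, "claw": 1},
    {"x": -0.006, "y": 0, "z": 0, "rx": 0, "ry": 0, "rz": 0, "claw": 1},
    {"x": -0.008, "y": 0, "z": 0, "rx": 0, "ry": 0, "rz": 0, "claw": 1},
    {"x": -0.01, "y": 0, "z": 0, "rx": 0, "ry": 0, "rz": 0, "claw": 1},
    {"x": -0.012, "y": 0, "z": 0, "rx": 0, "ry": 0, "rz": 0, "claw": 1},
    {"x": -0.014, "y": 0, "z": 0, "rx": 0, "ry": 0, "rz": 0, "claw": 1},
    {"x": -0.016, "y": 0, "z": 0, "rx": 0, "ry": 0, "rz": 0, "claw": 1}
  ]
}}

```text
clock: 12.13
tcp_pos: [0.5764, -0.1276, 0.0222]
ee_rot: [0.284, 3.129, 0.0]
wrist_force: [-2.0, 0.8, -1.2]
finger_gap: 1.0
grip_force: 0.9
```

```bash
python3 -c "
from h import *
DK(); rackend('top'); rackend('scene')"
```

```text
dock [-71.7844  -0.8895] z 22.22813880540205 F dock [-2.0964  0.4057] -1.190754564630739 torque [0.2134 0.3783 0.0008] gap 1.0003506595015856 t 12.1333 toolyaw 79.6128977407818
top n 47 ztop 0.03466265971517295
x [-13.3435  -6.3474   0.4661] y [-93.2028 -66.0495]
  y -88 x front/back 0.5442039742635371 -10.595990021176311 22
  y -63 x front/back -1.0674871971433348 -13.574642074723663 13
scene n 329 ztop 0.03430326898830351
x [-61.7833 -48.5194  -8.5239] y [-98.3762   3.3221]
  y -88 x front/back -33.39333845700498 -61.87337303906017 29
  y -63 x front/back -51.10756466760771 -62.357566803220706 10
  y -38 x front/back -7.022364063304329 -60.83250367262265 51
  y -13 x front/back -7.509803801511182 -61.59581270028921 65
  y 12 x front/back -12.987912480244903 -59.89318472517677 11
```

{"api": "arm_command", "payload": {
  "targets": [
    {"x": -0.002, "y": 0, "z": 0, "rx": 0, "ry": 0, "rz": 0, "claw": 1},
    {"x": -0.004, "y": 0, "z": 0, "rx": 0, "ry": 0, "rz": 0, "claw": 1},
    {"x": -0.006, "y": 0, "z": 0, "rx": 0, "ry": 0, "rz": 0, "claw": 1},
    {"x": -0.008, "y": 0, "z": 0, "rx": 0, "ry": 0, "rz": 0, "claw": 1},
    {"x": -0.01, "y": 0, "z": 0, "rx": 0, "ry": 0, "rz": 0, "claw": 1},
    {"x": -0.012, "y": 0, "z": 0, "rx": 0, "ry": 0, "rz": 0, "claw": 1},
    {"x": -0.014, "y": 0, "z": 0, "rx": 0, "ry": 0, "rz": 0, "claw": 1},
    {"x": -0.016, "y": 0, "z": 0, "rx": 0, "ry": 0, "rz": 0, "claw": 1}
  ]
}}

```text
clock: 12.9
tcp_pos: [0.5921, -0.1305, 0.0222]
ee_rot: [0.284, 3.129, 0.0]
wrist_force: [-2.5, 0.6, 2.5]
finger_gap: 1.005
grip_force: 1.3
```

```bash
python3 -c "
from h import *
DK()"
```

```text
dock [-55.8116  -1.0323] z 22.24676972603529 F dock [-2.5268  0.156 ] 2.525105815714901 torque [ 0.2319  0.5061 -0.064 ] gap 1.00458581238654 t 12.9 toolyaw 79.6090355541559
```

{"api": "arm_command", "payload": {
  "targets": [
    {"x": -0.002, "y": 0, "z": 0, "rx": 0, "ry": 0, "rz": 0, "claw": 1},
    {"x": -0.004, "y": 0, "z": 0, "rx": 0, "ry": 0, "rz": 0, "claw": 1},
    {"x": -0.006, "y": 0, "z": 0, "rx": 0, "ry": 0, "rz": 0, "claw": 1},
    {"x": -0.008, "y": 0, "z": 0, "rx": 0, "ry": 0, "rz": 0, "claw": 1},
    {"x": -0.01, "y": 0, "z": 0, "rx": 0, "ry": 0, "rz": 0, "claw": 1},
    {"x": -0.012, "y": 0, "z": 0, "rx": 0, "ry": 0, "rz": 0, "claw": 1},
    {"x": -0.014, "y": 0, "z": 0, "rx": 0, "ry": 0, "rz": 0, "claw": 1}
  ]
}}

```text
clock: 13.48
tcp_pos: [0.6058, -0.1329, 0.0222]
ee_rot: [-0.284, -3.129, -0.0]
wrist_force: [-1.8, 1.2, 2.6]
finger_gap: 1.0
grip_force: 1.3
```

```bash
python3 -c "
from h import *
DK(); rackend('top'); rackend('scene')"
```

```text
dock [-41.8487  -1.0241] z 22.231394295524215 F dock [-1.9832  0.91  ] 2.624623501621264 torque [0.2796 0.5518 0.02  ] gap 1.0002045625297045 t 13.4833 toolyaw 79.61563974581578
top n 35 ztop 0.03526619161489188
x [18.297  24.7254 30.7554] y [-93.8537 -66.2259]
  y -88 x front/back 30.22810488495139 21.092436876879876 14
  y -63 x front/back 30.92188367880357 17.44867251028462 11
scene n 315 ztop 0.034101419870453675
x [-30.7594 -17.8543  18.4814] y [-95.4233   1.7791]
  y -88 x front/back 4.920018749715717 -31.55723452454079 34
  y -63 x front/back -15.463535948799272 -28.71711587367542 11
  y -38 x front/back 17.871408776085822 -29.867444567302382 52
  y -13 x front/back 19.84901604097915 -32.029540531128845 61
  y 12 x front/back -1.8485023970491572 -26.000295056641345 6
```

{"api": "arm_command", "payload": {
  "targets": [
    {"x": -0.002, "y": 0, "z": 0, "rx": 0, "ry": 0, "rz": 0, "claw": 1},
    {"x": -0.004, "y": 0, "z": 0, "rx": 0, "ry": 0, "rz": 0, "claw": 1},
    {"x": -0.006, "y": 0, "z": 0, "rx": 0, "ry": 0, "rz": 0, "claw": 1},
    {"x": -0.008, "y": 0, "z": 0, "rx": 0, "ry": 0, "rz": 0, "claw": 1},
    {"x": -0.0095, "y": 0, "z": 0, "rx": 0, "ry": 0, "rz": 0, "claw": 1},
    {"x": -0.011, "y": 0, "z": 0, "rx": 0, "ry": 0, "rz": 0, "claw": 1}
  ]
}}

```text
clock: 14.08
tcp_pos: [0.6165, -0.1349, 0.0221]
ee_rot: [-0.284, -3.129, -0.0]
wrist_force: [-2.6, 2.5, 0.7]
finger_gap: 1.0
grip_force: 1.1
```

```bash
python3 -c "
from h import *
DK()"
```

```text
dock [-30.9282  -1.1085] z 22.147171443743957 F dock [-2.9825  2.0371] 0.652055276101765 torque [0.281  0.451  0.0407] gap 0.9998156066564472 t 14.0833 toolyaw 79.61551254898593
```

{"api": "arm_command", "payload": {
  "targets": [
    {"x": -0.001, "y": 0, "z": 0, "rx": 0, "ry": 0, "rz": 0, "claw": 1},
    {"x": -0.002, "y": 0, "z": 0, "rx": 0, "ry": 0, "rz": 0, "claw": 1},
    {"x": -0.003, "y": 0, "z": 0, "rx": 0, "ry": 0, "rz": 0, "claw": 1},
    {"x": -0.004, "y": 0, "z": 0, "rx": 0, "ry": 0, "rz": 0, "claw": 1},
    {"x": -0.004, "y": 0, "z": 0, "rx": 0, "ry": 0, "rz": 0, "claw": 1}
  ]
}}

```text
clock: 14.5
tcp_pos: [0.6207, -0.1357, 0.0222]
ee_rot: [0.284, 3.128, 0.0]
wrist_force: [-1.3, 1.1, -0.6]
finger_gap: 0.997
grip_force: 0.7
```

```bash
python3 -c "
from h import *
DK()"
```

```text
dock [-26.7442  -1.1845] z 22.205106215846254 F dock [-1.4884  0.8811] -0.5507932151796138 torque [0.2245 0.2646 0.0466] gap 0.9972135085585255 t 14.5 toolyaw 79.61367559659107
```

{"api": "arm_command", "payload": {
  "targets": [
    {"x": -0.001, "y": 0, "z": 0, "rx": 0, "ry": 0, "rz": 0, "claw": 1},
    {"x": -0.002, "y": 0, "z": 0, "rx": 0, "ry": 0, "rz": 0, "claw": 1},
    {"x": -0.002, "y": 0, "z": 0, "rx": 0, "ry": 0, "rz": 0, "claw": 1}
  ]
}}

```text
clock: 14.75
tcp_pos: [0.6226, -0.1361, 0.0223]
ee_rot: [0.284, 3.128, 0.0]
wrist_force: [-1.3, 1.1, 0.1]
finger_gap: 0.998
grip_force: 0.7
```

```bash
python3 -c "
from h import *
DK()"
```

```text
dock [-24.7567  -1.1927] z 22.251389549163214 F dock [-1.4756  0.8212] 0.1358218386151529 torque [0.2944 0.2865 0.0774] gap 0.9978755952049669 t 14.75 toolyaw 79.61392978348393
```

{"api": "arm_command", "payload": {
  "targets": [
    {"x": -0.001, "y": 0, "z": 0, "rx": 0, "ry": 0, "rz": 0, "claw": 1},
    {"x": -0.002, "y": 0, "z": 0, "rx": 0, "ry": 0, "rz": 0, "claw": 1},
    {"x": -0.002, "y": 0, "z": 0, "rx": 0, "ry": 0, "rz": 0, "claw": 1}
  ]
}}

```text
clock: 15.0
tcp_pos: [0.6246, -0.1366, 0.0223]
ee_rot: [0.284, 3.128, -0.0]
wrist_force: [-1.6, 2.0, -0.1]
finger_gap: 0.998
grip_force: 0.7
```

```bash
python3 -c "
from h import *
DK()"
```

```text
dock [-22.7292  -1.339 ] z 22.26062266127195 F dock [-1.907   1.7396] -0.14536288484669627 torque [0.3403 0.3114 0.1182] gap 0.9977106126076892 t 15.0 toolyaw 79.61369099013942
```

{"api": "arm_command", "payload": {
  "targets": [
    {"x": -0.001, "y": 0, "z": 0, "rx": 0, "ry": 0, "rz": 0, "claw": 1},
    {"x": -0.002, "y": 0, "z": 0, "rx": 0, "ry": 0, "rz": 0, "claw": 1},
    {"x": -0.002, "y": 0, "z": 0, "rx": 0, "ry": 0, "rz": 0, "claw": 1}
  ]
}}

```text
clock: 15.25
tcp_pos: [0.6257, -0.1367, 0.0223]
ee_rot: [-0.284, -3.127, -0.0]
wrist_force: [-4.2, 1.6, 3.6]
finger_gap: 1.001
grip_force: 2.5
```

```bash
python3 -c "
from h import *
DK()"
```

```text
dock [-21.6329  -1.3266] z 22.259234665003888 F dock [-4.3891  0.8044] 3.5702324033672332 torque [0.4569 1.0279 0.1217] gap 1.0009896626308403 t 15.25 toolyaw 79.61160561622984
```

{"api": "arm_command", "payload": {
  "targets": [
    {"x": -0.0008, "y": 0, "z": 0, "rx": 0, "ry": 0, "rz": 0, "claw": 1},
    {"x": -0.0015, "y": 0, "z": 0, "rx": 0, "ry": 0, "rz": 0, "claw": 1},
    {"x": -0.0015, "y": 0, "z": 0, "rx": 0, "ry": 0, "rz": 0, "claw": 1}
  ]
}}

```text
clock: 15.5
tcp_pos: [0.6267, -0.137, 0.0222]
ee_rot: [-0.284, -3.127, -0.0]
wrist_force: [-6.1, 1.4, 4.1]
finger_gap: 1.001
grip_force: 2.9
```

```bash
python3 -c "
from h import *
DK(); im=r.get_image('top'); cv2.imwrite('pics/top4.png',cv2.resize(im['pixels'][90:190,190:315],(750,600),interpolation=cv2.INTER_CUBIC))"
```

```text
dock [-20.559   -1.4347] z 22.18595571758162 F dock [-6.2212  0.3719] 4.067116452953548 torque [0.5156 1.1459 0.2331] gap 1.0013500820059178 t 15.5 toolyaw 79.61863111683932
```

View pics/top4.png

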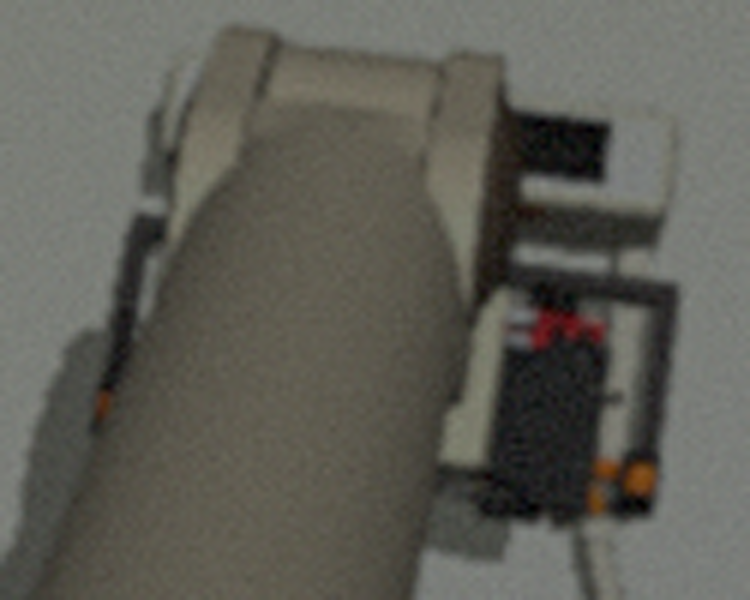

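{"api": "arm_command", "payload": {
  "targets": [
    {"x": -0.0007, "y": 0, "z": 0, "rx": 0, "ry": 0, "rz": 0, "claw": 1},
    {"x": -0.0014, "y": 0, "z": 0, "rx": 0, "ry": 0, "rz": 0, "claw": 1},
    {"x": -0.0014, "y": 0, "z": 0, "rx": 0, "ry": 0, "rz": 0, "claw": 1}
  ]
}}

```text
clock: 15.8
tcp_pos: [0.6276, -0.1372, 0.0222]
ee_rot: [-0.284, -3.126, -0.0]
wrist_force: [-6.6, 1.0, 4.9]
finger_gap: 1.001
grip_force: 3.6
```

```bash
python3 -c "
from h import *
DK()"
```

```text
dock [-19.6528  -1.4499] z 22.172536486894753 F dock [-6.7084 -0.1592] 4.866103465674944 torque [0.6285 1.415  0.275 ] gap 1.0011953885898237 t 15.8 toolyaw 79.6293693811466
```

{"api": "arm_command", "payload": {
  "targets": [
    {"x": -0.0007, "y": 0, "z": 0, "rx": 0, "ry": 0, "rz": 0, "claw": 1},
    {"x": -0.0014, "y": 0, "z": 0, "rx": 0, "ry": 0, "rz": 0, "claw": 1},
    {"x": -0.0014, "y": 0, "z": 0, "rx": 0, "ry": 0, "rz": 0, "claw": 1}
  ]
}}

```text
clock: 16.05
tcp_pos: [0.6281, -0.1373, 0.0221]
ee_rot: [-0.283, -3.124, -0.0]
wrist_force: [-7.9, 2.6, 6.9]
finger_gap: 1.001
grip_force: 4.6
```

```bash
python3 -c "
from h import *
DK()"
```

```text
dock [-19.1359  -1.4551] z 22.057794213202563 F dock [-8.1936  1.1508] 6.870253420589581 torque [0.7527 1.8476 0.4401] gap 1.0008472941269417 t 16.05 toolyaw 79.64100815842401
```

{"api": "arm_command", "payload": {
  "targets": [
    {"x": 0.002, "y": 0, "z": 0, "rx": 0, "ry": 0, "rz": 0, "claw": 1},
    {"x": 0.005, "y": 0, "z": 0, "rx": 0, "ry": 0, "rz": 0, "claw": 1},
    {"x": 0.015, "y": 0, "z": 0, "rx": 0, "ry": 0, "rz": 0, "claw": 1},
    {"x": 0.03, "y": 0, "z": 0, "rx": 0, "ry": 0, "rz": 0, "claw": 1},
    {"x": 0.03, "y": 0, "z": -0.03, "rx": 0, "ry": 0, "rz": 0, "claw": 1},
    {"x": 0.03, "y": 0, "z": -0.065, "rx": 0, "ry": 0, "rz": 0, "claw": 1},
    {"x": 0.05, "y": 0, "z": -0.1, "rx": 0, "ry": 0, "rz": 0, "claw": 1},
    {"x": 0.09, "y": 0, "z": -0.12, "rx": 0, "ry": 0, "rz": 0, "claw": 1},
    {"x": 0.13, "y": 0, "z": -0.14, "rx": 0, "ry": 0, "rz": 0, "claw": 1},
    {"x": 0.17, "y": 0, "z": -0.15, "rx": 0, "ry": 0, "rz": 0, "claw": 1}
  ]
}}

```text
clock: 16.88
tcp_pos: [0.4703, -0.1086, 0.1734]
ee_rot: [0.285, 3.121, -0.001]
wrist_force: [0.2, -0.8, 0.1]
finger_gap: 1.003
grip_force: 0.0
```

```bash
python3 -c "
from h import *
DK(); im=rackend('top'); rackend('scene'); np.savez('top5.npz',**im)
cv2.imwrite('pics/top5.png',cv2.resize(im['pixels'][90:210,180:330],(750,600),interpolation=cv2.INTER_CUBIC))"
```

```text
dock [-179.5221   -0.5962] z 173.3850148741231 F dock [ 0.3058 -0.7477] 0.10787032335458124 torque [-0.0183 -0.0096 -0.0139] gap 1.0029172962726112 t 16.8833 toolyaw 79.56251082900876
top n 1241 ztop 0.03444465662670959
x [-9.4682 15.3664 51.4593] y [-92.0398  93.4257]
  y -88 x front/back 53.36952813311913 -8.832723621722781 109
  y -63 x front/back 52.460708547143724 -8.45589413605983 118
  y -38 x front/back 31.516578383410746 -8.7559123702782 97
  y -13 x front/back 31.327408812268505 -9.504447536076851 100
  y 12 x front/back 30.768953661334603 -9.829354153473284 103
  y 37 x front/back 54.17584479128539 -9.46892655215812 122
  y 62 x front/back 52.19768901621802 -9.984550710751996 147
  y 87 x front/back 50.30558391061468 -10.119284769316414 107
scene n 314 ztop 0.033930868432763564
x [-10.8364   0.4753  37.8847] y [-80.4033  24.0089]
  y -88 x front/back 6.8165564902686695 -8.947319800738294 7
  y -63 x front/back -3.577193848735671 -8.037728637445358 7
  y -38 x front/back 36.39856269507537 -10.232991019953422 27
  y -13 x front/back 40.38099504975701 -10.848193945442599 54
  y 12 x front/back 37.98405437481825 -11.420106998123092 50
```

View pics/top5.png

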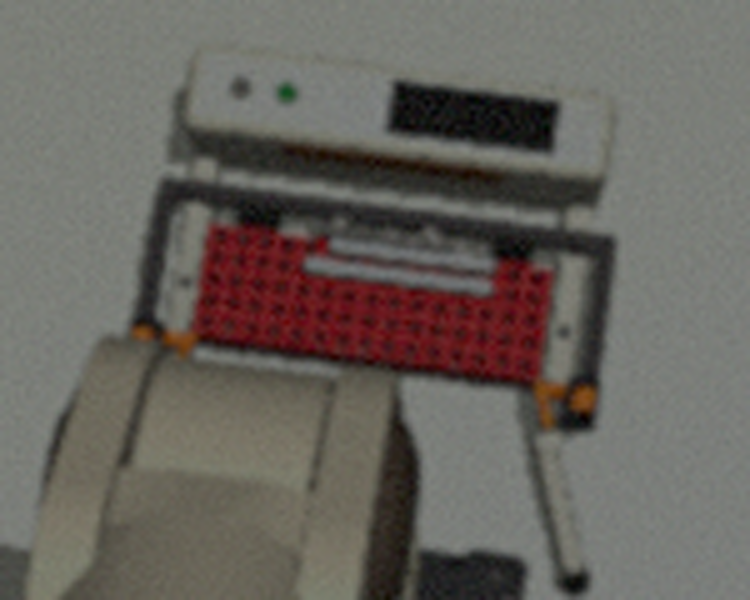

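The crop shows the rack home between the guides. The right catch nose, at (545,390), is behind the rack's corner. The left one, at (180,342), is close to the gripper, so I'll move clear and compare both catches with the empty dock.

{"api": "arm_command", "payload": {
  "targets": [
    {"x": 0.03, "y": 0, "z": -0.04, "rx": 0, "ry": 0, "rz": 0, "claw": 1},
    {"x": 0.06, "y": 0, "z": -0.06, "rx": 0, "ry": 0, "rz": 0, "claw": 1},
    {"x": 0.06, "y": 0, "z": -0.06, "rx": 0, "ry": 0, "rz": 0, "claw": 1},
    {"x": 0.06, "y": 0, "z": -0.06, "rx": 0, "ry": 0, "rz": 0, "claw": 1}
  ]
}}

```text
clock: 17.32
tcp_pos: [0.411, -0.0978, 0.2329]
ee_rot: [0.285, 3.122, -0.001]
wrist_force: [0.6, 0.4, 0.6]
finger_gap: 1.002
grip_force: 0.0
```

```bash
python3 -c "
from h import *
DK(); im=rackend('top'); a=np.load('top.npz')['pixels']; b=im['pixels']
def s(x): 
    L=x[140:180,195:245]; Rr=x[145:185,265:315]; return np.vstack([cv2.resize(q,(375,300),interpolation=cv2.INTER_CUBIC) for q in (L,Rr)])
cv2.imwrite('pics/cmp.png',cv2.convertScaleAbs(np.hstack([s(a),s(b)]),alpha=1.5))
for n,x in(('before',a),('after',b)):
    x=x.astype(int); m=(x[...,2]>100)&(x[...,1]>.35*x[...,2])&(x[...,1]<.75*x[...,2])&(x[...,0]<.35*x[...,2])
    for lo,hi in((195,245),(265,315)):
        v,u=np.nonzero(m[140:185,lo:hi]); print(n,lo,len(u),u.mean()+lo,v.mean()+140,u.min()+lo,u.max()+lo)
"
```

```text
dock [-239.7563   -0.2127] z 232.85310863505083 F dock [0.4805 0.4934] 0.6385536327110924 torque [-0.001   0.0116  0.0372] gap 1.001738189577802 t 17.3167 toolyaw 79.55855400370812
top n 1235 ztop 0.034290864576608016
x [-9.0859 15.6723 51.0772] y [-92.0503  93.3337]
  y -88 x front/back 53.49470643237636 -8.47291572172941 114
  y -63 x front/back 52.64878499357932 -8.57177139771301 120
  y -38 x front/back 31.079891975242813 -9.096100194748795 100
  y -13 x front/back 30.792426375649967 -8.975950981100196 101
  y 12 x front/back 31.416929061398445 -9.525065280674466 101
  y 37 x front/back 52.89680556388211 -9.877114957372054 127
  y 62 x front/back 52.9009784478743 -10.22699596816876 142
  y 87 x front/back 50.77361384183563 -9.438526305466848 109
before 195 24 212.29166666666666 158.04166666666666 207 217
before 265 23 292.95652173913044 169.26086956521738 288 298
after 195 31 213.29032258064515 157.90322580645162 207 234
after 265 30 291.1 168.5 269 298
```

View pics/cmp.png

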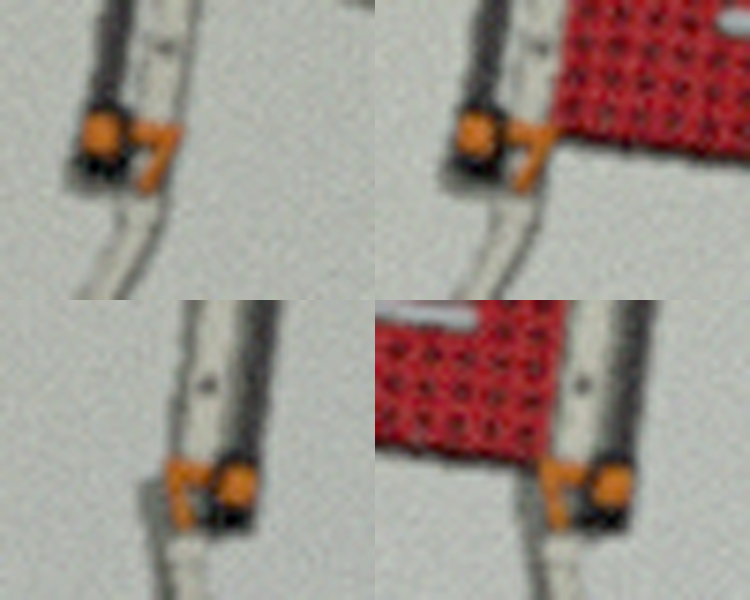

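Both catch noses are where they were in the empty dock. The left tip is at x≈183 in both panels and the right tip at ≈165 to 168. Both are sprung out behind the rack's rear corners and the arm is clear, so I'm handing in.

```bash
python3 -c "
from plant import r
print(r.finish_job())"
```

```text
the job is handed in; nothing more can be done
None
```

The rack is home in the dock with both orange catches out behind it. The highest push force I read was about 8 N, nothing else was touched, and I handed the job in at about 17 s. The hand-in returned no verdict.

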